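# Open the dental case tote and hold its lid at 60 degrees

## Robot

A 6-joint arm with a two-finger parallel gripper is mounted at the origin on the work surface. World frame = base frame: x ahead of the robot, y to its left, z up, the work surface at z = 0. Lengths are in m, angles in rad, forces in N, time in s.
With the tool pointing down it reaches from about 0.25 to 0.8 m from the base axis. Payload 3.9 kg.
Tool frame: the origin (TCP) lies at the very end of the fingers, on their centre line; the grasp point (between the pads) lies 19 mm behind it; z points along the fingers, y is the direction in which the jaws open and shut (so a half turn about z gives the same grasp; the last joint's range is limited). The gripper opens to 85 mm and grips with 20 to 120 N. Pads are 22 mm wide; open, the fingers measure 114 mm over their backs; the gripper's body (76 mm by 85 mm) begins 54 mm behind the grasp point. The pads swing forward as they close: fully open they stand 13 mm farther back than shut.
Start: joints at [-1.195, 0.26, -0.138, 1.173, 0, 1.571], TCP at [0.193, -0.488, 0.231] pointing down, gripper open.
Joint ranges: [-2.78, 2.78], [-0.83, 1.72], [-1.28, 1.37], [-1.9, 2.12], [-1.57, 1.48], [-3.14, 3.14]. Speed limits (rad/s): [2.57, 2.57, 3.14, 3.14, 3.14, 3.14].

## Interface

Orientations are given as a unit quaternion [x, y, z, w].
In Python, from bench import env gives the robot as it stands.
- The arm moves only by the tool play_rows, never from a script. Its argument "plan" is a list of rows, each a list of 3 entries, a list of its own where there are three numbers: the turn, a rotation vector about the world's x, y, z in degrees, then the shift along the world's x, y, z in mm, then the opening, from 0 (shut) to 1 (fully open). A call has exactly 5 rows; each row is the pose to reach, as a shift and turn from the pose commanded when the call began; what a row does not reach only later rows make up. A row lasts 1/8 s, in which the tool goes at most 62.5 mm and 10.7 degrees, less where a joint would pass 70% of its speed; a pose out of reach is approached as far as the arm can. A call with a gripper value outside its range is refused whole. The fingers move at their own pace and stop on an object; the grip force is fixed at half the most. Time passes only in rows, so rows that repeat a pose let the fingers close, or fill a call up. It gives the time, the measured TCP pose, the force and the opening at its end, in the units of the state.
- env.state(): the state, without advancing time (a new reading comes with each control period).
- env.read_camera(name): name is "scene" or "side" or "wrist"; returns a dict with "image" (420x560x3 uint8, red, green, blue), "z_map" (420x560 float32, m along the optical axis (not along the pixel's ray), 0 where there is no reading), "fov_y" (degrees; the focal length in pixels is half the picture's height over the tangent of half this angle, whatever the lens; pixels are square), "cx", "cy" (the principal point, pixels), "view" (4x4, takes a point from world to camera coordinates). Camera axes: x right, y down, z forward; pixel columns grow to the right and rows downward; lengths in m; the calibration is good to about 2 mm. A picture is of the moment at which its call begins.
- env.close_job(): hands the job in, once; it reports no verdict.
Trained networks look in a picture, given as the dict that the camera call returned (one of the last four; its "shot" number tells which), for a name from the list of things; names that differ only in an ending like _2 or _b are one class to them, and where a whole thing is asked for, a point or a joint stands for the part that bears it (a point fixed in the world has none). Each returns a list of dicts, best first, with "conf" (0 to 1); they miss things now and then, are a little off and sometimes report something else, mostly with a low value. They report only what shows in the picture. A call takes as long as a camera call.
- env.look_for(picture, thing): "extent" ([centre column, centre row, width, height] in pixels, round what is visible of it).
- env.silhouettes(picture, thing): "region" (420x560 bool, what is visible of it) and "extent" ([centre column, centre row, width, height] in pixels, round what is visible of it).
The state is a dict: "time": time; "qpos": joint angles; "joint_vel": joint speeds; "tau": joint torques, N m; "eef_pos": TCP position; "tcp_rot": TCP orientation; "force": force on the tool from outside, world axes, zero at the start; "wrist_torque": the same for the moment, N m; "gripper_width": finger opening in m.
Only numpy, scipy, OpenCV 4.12 (cv2) and the standard library are available. Lean on these libraries where they do the work, as an engineer would, in place of code of your own. Each camera call takes 0.05 s, during which the arm holds its last target.

## Task

On the bench stands the blue case tote that is closed by two hinged panels, a narrow flap and a wide sprung lid, each with a steel bar handle. First fold the narrow flap back past upright, so that it stays open, then raise the wide lid until it stands 60 degrees open from closed, so that the technician can read the order sheet on its inside, and finish while still holding it there with the fingers, because it springs shut if released. Leave the plaster casts in the tote and the other things around it where they are.

Things in the scene. Friction and masses are not known exactly. Their poses are not given: they have to be found in the camera images.
- tote: Blue plastic case tote, fixed to the bench, 280 (its x) x 240 (its y) x 110 mm high without its panels, walls and floor 5 mm, a rim lip standing out 7 mm all round. Origin: centre of its underside, on the bench; z up. The wide lid is hinged along the rim on its -y side, the narrow flap along the rim on its +y side; together they cover the top.
- lid (a joint): Angle of the wide lid in rad: 0 closed and level, growing as its free edge rises, 1.047 = 60 degrees, stop at 1.75. The lid is a blue panel 280 x 170 x 5 mm, about 0.2 kg, with an order sheet clipped to its underside. Weight and a soft spring always close it (about 3 N at its bar) from any angle: let go, it falls shut.
- lid_hinge (a point): Point on the lid's hinge line, fixed to the tote: tote frame (0, -120, 110) mm; the hinge line runs along the tote's x.
- lid_bar (a point): Centre of the lid's steel bar handle, moves with the lid. Round bar, 12 mm thick, 110 mm long along the tote's x, on two 10 mm posts, axis 40 mm above the lid's face, 30 mm from its free edge. Closed: this point lies 140 mm (to the tote's +y) and 45 mm (up) from lid_hinge. The bar can turn between fingers that pinch it across its axis.
- flap (a joint): Angle of the narrow flap in rad: 0 closed and level, growing as its free edge rises and swings over to the tote's +y side, 1.571 upright, stop at 2.0. Stiff hinge: the flap stays where it is left (about 1.5 N at its bar moves it). It may start a little ajar.
- flap_hinge (a point): Point on the flap's hinge line, fixed to the tote: tote frame (0, 120, 110) mm; the hinge line runs along the tote's x.
- flap_bar (a point): Centre of the flap's steel bar handle, moves with the flap (panel 280 x 66 x 5 mm). Bar the same as the lid's: 12 mm thick, 110 mm long along the tote's x, axis 40 mm above the flap's face, 24 mm from its free edge. Closed: this point lies 42 mm (to the tote's -y) and 45 mm (up) from flap_hinge.
- cast_a: Off-white plaster dental cast, horseshoe of teeth on a base 66 x 60 mm, 28 mm high, loose inside the tote; origin under its base.
- cast_b: Tan dental cast, 66 x 60 mm, 32 mm high, loose inside the tote; origin under its base.
- cast_c: Plaster dental cast, 66 x 60 mm, 34 mm high, loose on the bench close to the tote; origin under its base. Leave alone.
- bowl: Black rubber mixing bowl, 110 mm across, 60 mm high; origin under its base. Leave alone.
- jar: White jar, 60 mm across, 75 mm high, close to the tote; origin under its base. Leave alone.
- spatula: Spatula lying on the bench; origin under its middle. Leave alone.
- articulator: Aluminium articulator with a cast between its jaws, 90 x 90 x 110 mm; origin under its base. Leave alone.
- bur_block: Aluminium bur stand 100 x 40 mm, 56 mm high with its burs; origin under its base. Leave alone.

How it is judged:
On the way, in this order (a step that is already met when the one before it is completed fails the run):
1. the narrow flap is folded back past upright (over 1.6 rad) while the wide lid is still closed (under 0.15 rad) (value of joint flap above 1.6 rad and value of joint lid below 0.15 rad), for 0.2 s.
2. the wide lid is held by the fingers at 60 degrees, within 6 (value of joint lid between 0.942 and 1.152 rad and contact force between the fingers and lid above 0.3 N and velocity of joint lid between -0.08 and 0.08 rad/s and value of joint flap above 1.6 rad), for 0.5 s.
At the end, for the whole second after the job is handed in: The flap stands past upright (over 1.6 rad), the lid is at rest at 60 degrees within 6 (0.942 to 1.152 rad), carried by the fingers (contact over 0.3 N), the casts in the tote within 20 mm and the other loose things within 30 mm of where they started (all of step 2 and distance of each of cast_a, cast_b from where it was at the start of the episode below 0.02 m and distance of each of cast_c, bowl, jar, spatula, articulator, bur_block from where it was at the start of the episode below 0.03 m); the arm keeps its last pose, push and grip.
It fails at once if a cast in the tote is shifted by 20 mm or more (distance of any of cast_a, cast_b from where it was at the start of the episode above 0.02 m).
It fails at once if another loose thing on the bench is shifted by 30 mm or more (distance of any of cast_c, bowl, jar, spatula, articulator, bur_block from where it was at the start of the episode above 0.03 m).
It also fails if it takes over 58 s, if anything falls off the work surface, if the arm or the gripper's body presses on something with over 40 N, if the wrist force passes 120 N, or if a joint passes its speed limit or range.

## Working session

There is one attempt and no reset: what is moved stays moved. The work goes in short steps, Python scripts to look and compute and a tool call to move; the robot and the scene stay as the last step left them, time stands still between calls to the robot, and variables do not carry over. Pictures are saved under pics/ and viewed, and the job is handed in when it is done.

Besides the shell and the picture viewer there is one more tool, called after "Call:" by a JSON object that holds its "name" and its "arguments", one argument or row to a line. play_rows: Moves the arm, as the interface text tells. Its arguments: {"type":"object","properties":{"plan":{"type":"array","items":{"type":"array"}}},"required":["plan"]}

```bash
mkdir -p pics; ls
cat > h.py <<'E'
import numpy as np,cv2
from bench import env
def snap(n,tag):
    p=env.read_camera(n); cv2.imwrite(f'pics/{tag}.png',p['image'][:,:,::-1]); return p
def cloud(p):
    z=p['z_map'];f=z.shape[0]/2/np.tan(np.radians(p['fov_y'])/2)
    v,u=np.mgrid[:z.shape[0],:z.shape[1]]
    P=np.stack([(u-p['cx'])/f*z,(v-p['cy'])/f*z,z,np.ones_like(z)],-1)
    W=P@np.linalg.inv(p['view']).T
    W=W[...,:3]; W[z<=0]=np.nan
    return W
E
python3 - <<'E'
from h import *
print({k:np.round(v,3) for k,v in env.state().items()})
for n in ['scene','side','wrist']:
    p=snap(n,n+'0'); W=cloud(p); np.save(n+'0.npy',W)
    print(n,p['fov_y'],p['cx'],p['cy'],np.linalg.inv(p['view']).round(3).tolist())
    if n!='wrist':
      for t in ['tote','lid_bar','flap_bar','jar','cast_c']:
        for r in env.silhouettes(p,t)[:2]:
            m=r['region']; print(t,round(r['conf'],2),np.round(r['extent']),np.nanmedian(W[m],0).round(3))
E
```

```text
pics
{'time': np.float64(0.0), 'qpos': array([-1.195,  0.261, -0.139,  1.173, -0.   ,  1.571]), 'joint_vel': array([-0.003,  0.002, -0.   ,  0.001,  0.001, -0.001]), 'tau': array([-1.0000e-03, -4.0568e+01,  2.5392e+01,  1.9000e-02, -0.0000e+00,
       -0.0000e+00]), 'eef_pos': array([ 0.192, -0.488,  0.23 ]), 'tcp_rot': array([ 0.982,  0.187, -0.   , -0.001]), 'force': array([-0.129, -0.259,  0.109]), 'wrist_torque': array([-0.023,  0.057,  0.005]), 'gripper_width': np.float64(0.085)}
scene 48.096910066617326 284.33747328641334 201.52600355552076 [[0.412, 0.557, -0.721, 1.483], [0.911, -0.255, 0.324, -0.411], [-0.003, -0.79, -0.613, 0.904], [0.0, 0.0, 0.0, 1.0]]
tote 0.63 [259. 222. 103. 108.] [ 0.623 -0.087  0.114]
lid_bar 0.93 [248. 211.  71.  73.] [ 0.557 -0.107  0.116]
lid_bar 0.23 [260. 224. 103. 110.] [ 0.624 -0.088  0.115]
jar 0.21 [109. 261.  54.  67.] [ 0.517 -0.472  0.005]
cast_c 0.97 [237. 291.  34.  32.] [ 0.726 -0.199  0.025]
cast_c 0.49 [259. 223. 103. 103.] [ 0.624 -0.087  0.115]
side 49.94129598462212 273.39986550900386 211.41891679742923 [[-0.091, -0.598, 0.796, -0.609], [-0.996, 0.068, -0.063, 0.095], [-0.016, -0.798, -0.602, 0.979], [0.0, 0.0, 0.0, 1.0]]
tote 0.92 [291. 224.  94.  91.] [0.457 0.028 0.112]
lid_bar 0.52 [331. 219.  14.  49.] [ 0.455 -0.164  0.115]
flap_bar 0.91 [258. 205.  22.  50.] [0.524 0.051 0.125]
jar 0.76 [353. 250.  16.  27.] [ 0.403 -0.234  0.051]
cast_c 0.34 [429. 249.  63.  56.] [ 0.485 -0.483  0.006]
wrist 61.10893423937307 281.2328669197508 210.51836098887264 [[0.367, -0.882, -0.296, 0.269], [-0.93, -0.348, -0.118, -0.457], [0.001, 0.319, -0.948, 0.374], [0.0, 0.0, 0.0, 1.0]]
```

View pics/scene0.png

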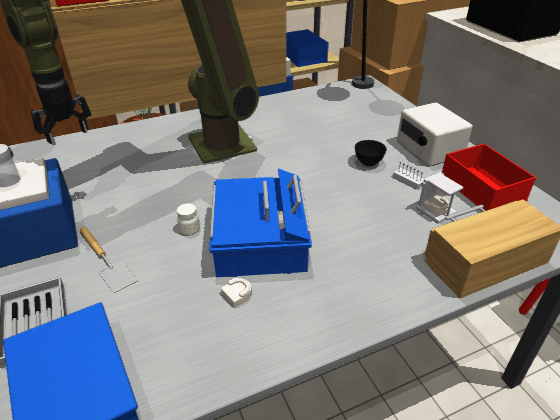

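View pics/side0.png

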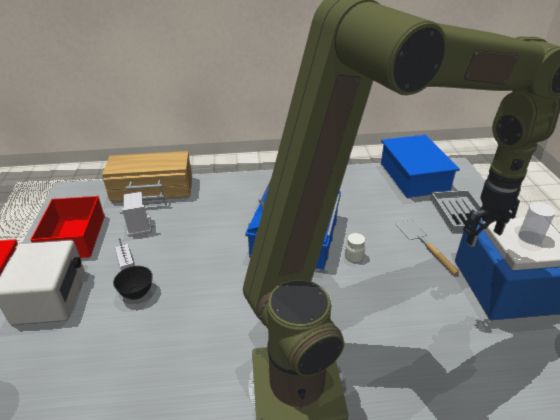

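Run:
```python
from h import *
W=np.load('scene0.npy')
im=cv2.imread('pics/scene0.png')
cv2.imwrite('pics/crop0.png',cv2.resize(im[165:305,190:330],None,fx=4,fy=4,interpolation=cv2.INTER_CUBIC))
hsv=cv2.cvtColor(im,cv2.COLOR_BGR2HSV)
blue=(hsv[...,0]>100)&(hsv[...,0]<130)&(hsv[...,1]>150)
sub=np.zeros_like(blue); sub[165:280,205:320]=1
# lid: z 0.105..0.125
m=blue&sub&(W[...,2]>.1115)&(W[...,2]<.119)&(W[...,1]<-.03)
P=W[m]; print(len(P),P.mean(0)); 
n=np.unravel_index(0,(1,))
c=P.mean(0);u,s,vt=np.linalg.svd(P-c,full_matrices=False);print(vt[2],s)
r=cv2.minAreaRect((P[:,:2]*1000).astype(np.float32));print(r,cv2.boxPoints(r))
m2=sub&(W[...,2]>.13)
for v,u in np.argwhere(m2)[::12]: print(u,v,W[v,u].round(3),im[v,u])
```

```text
3612 [ 0.55671047 -0.11602951  0.11544211]
[-0.00117104 -0.00342068 -0.99999346] [4.77885187 2.67332599 0.08983074]
((542.25146484375, -83.68630981445312), (205.58106994628906, 283.5545959472656), 70.49098205566406) [[ 374.28632  -133.22826 ]
 [ 641.5617   -227.9228  ]
 [ 710.2166    -34.144363]
 [ 442.94122    60.550186]]
278 169 [0.44  0.038 0.143] [206  91  29]
280 171 [0.451 0.04  0.142] [225 100  25]
283 172 [0.457 0.047 0.14 ] [224 102  23]
285 173 [0.456 0.053 0.134] [223 101  24]
286 174 [0.461 0.054 0.133] [224 102  27]
288 175 [0.467 0.058 0.132] [224 101  25]
285 176 [0.473 0.046 0.136] [224 100  23]
282 177 [0.48  0.033 0.141] [226 103  29]
295 177 [0.539 0.046 0.174] [189 191 190]
289 178 [0.481 0.055 0.132] [224 102  26]
285 179 [0.488 0.039 0.137] [225 102  26]
279 180 [0.494 0.018 0.144] [132  52  13]
292 180 [0.533 0.039 0.163] [81 82 82]
282 181 [0.499 0.025 0.141] [225 102  25]
295 181 [0.556 0.038 0.174] [186 191 189]
285 182 [0.501 0.033 0.137] [224 100  26]
297 182 [0.562 0.041 0.174] [184 168 163]
287 183 [0.506 0.037 0.136] [218 101  27]
265 184 [ 0.517 -0.034
[... 2328 characters left out ...]
017  0.134] [223 102  27]
290 219 [ 0.655 -0.023  0.138] [222 100  26]
292 220 [ 0.661 -0.02   0.139] [221 102  26]
292 221 [ 0.661 -0.02   0.135] [223 101  28]
293 222 [ 0.664 -0.019  0.134] [224 103  29]
294 223 [ 0.666 -0.017  0.132] [221  99  23]
294 224 [ 0.672 -0.02   0.133] [224 101  29]
294 225 [ 0.679 -0.023  0.137] [222  99  25]
295 226 [ 0.68  -0.021  0.134] [221  99  26]
295 227 [ 0.681 -0.021  0.132] [222 101  27]
297 228 [ 0.687 -0.018  0.132] [222 100  26]
296 229 [ 0.69  -0.022  0.132] [223  99  26]
286 231 [ 0.695 -0.052  0.141] [227 104  31]
287 232 [ 0.701 -0.052  0.142] [181  77  22]
289 233 [ 0.706 -0.049  0.141] [126  52  10]
295 234 [ 0.706 -0.033  0.133] [222  98  28]
```

View pics/crop0.png

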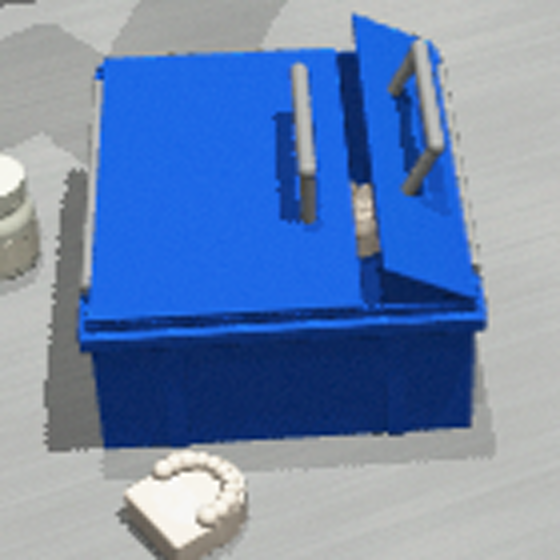

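Run:
```python
from h import *
W=np.load('scene0.npy')
im=cv2.imread('pics/scene0.png').astype(int)
hsv=cv2.cvtColor(im.astype(np.uint8),cv2.COLOR_BGR2HSV)
blue=(hsv[...,0]>100)&(hsv[...,0]<130)&(hsv[...,1]>150)
sub=np.zeros_like(blue); sub[165:280,205:320]=1
gray=(hsv[...,1]<70)&sub
lb=W[gray&(W[...,2]>.153)&(W[...,2]<.17)]
fb=W[gray&(W[...,2]>.168)&(W[...,2]<.19)]
for n,b in(('lid',lb),('flap',fb)):
    # bar points
    vx,vy,x0,y0=cv2.fitLine(b[:,:2].astype(np.float32),cv2.DIST_HUBER,0,.001,.001).ravel()
    print(n,len(b),np.degrees(np.arctan2(vy,vx)),x0,y0,b.mean(0),b[:,2].max())
m=blue&sub&(W[...,2]>.110)&(W[...,2]<.120)
P=W[m]
for yaw in (-19,-19.5,-20):
    a=np.radians(yaw);X=np.array([np.cos(a),np.sin(a)]);Y=np.array([-X[1],X[0]])
    px=P[:,:2]@X;py=P[:,:2]@Y
    print(yaw,'x',np.percentile(px,[.5,50,99.5]).round(4),'y',np.percentile(py,[.3,99]).round(4))
    for n,b in(('lid',lb),('flap',fb)):
        t=b[:,:2]@X;print(n,'x',t.min(),t.max(),'y',np.percentile(b[:,:2]@Y,[2,50,98]),'z',np.percentile(b[:,2],[50,95]))
    h=np.histogram(py,bins=np.arange(-.05,.25,.005));print(list(zip(h[1].round(3),h[0])))
    # flap blue pts: plane
    q=W[blue&sub&(W[...,2]>.122)];print(len(q));c=np.median(q,0);u,s,v=np.linalg.svd(q-c,full_matrices=False);n3=v[2];print('flapn',n3,np.degrees(np.arccos(abs(n3[2]))),'in tote',n3[:2]@X,n3[:2]@Y, 'y rng',np.percentile(q[:,:2]@Y,[1,99]),np.percentile(q[:,:2]@X,[1,99]))
```

```text
lid 140 -19.789936 0.54627544 -0.046310764 [ 0.570219   -0.03575629  0.1603672 ] 0.16967112225679026
flap 113 -19.630655 0.5892549 0.025989821 [0.58925494 0.02598982 0.17447725] 0.17892748421949145
-19 x [0.4022 0.5668 0.6809] y [-0.0044  0.233 ]
lid x 0.4838308169002531 0.6027101945627211 y [0.12988649 0.13589784 0.21457369] z [0.16045823 0.1651012 ]
flap x 0.4880396138569108 0.6019009242243809 y [0.21149309 0.21639422 0.22169773] z [0.17452642 0.17734479]
[(np.float64(-0.05), np.int64(0)), (np.float64(-0.045), np.int64(0)), (np.float64(-0.04), np.int64(0)), (np.float64(-0.035), np.int64(0)), (np.float64(-0.03), np.int64(0)), (np.float64(-0.025), np.int64(0)), (np.float64(-0.02), np.int64(0)), (np.float64(-0.015), np.int64(0)), (np.float64(-0.01), np.int64(9)), (np.float64(-0.005), np.int64(102)), (np.float64(-0.0), np.int64(123)), (np.float64(0.005), np.int64(122)), (np.float64(0.01), np.int64(127)), (np.float64(0.015), np.int64(128)), (np.float64(0.02), np.int64(116)), (np.float64(0.025), np.int64(120)), (np.float64(0.03), np.int64(132)), (np.float64(0.035), np.int64(132)), (np.fl
[... 5860 characters left out ...]
64(0.165), np.int64(122)), (np.float64(0.17), np.int64(95)), (np.float64(0.175), np.int64(5)), (np.float64(0.18), np.int64(5)), (np.float64(0.185), np.int64(6)), (np.float64(0.19), np.int64(0)), (np.float64(0.195), np.int64(2)), (np.float64(0.2), np.int64(4)), (np.float64(0.205), np.int64(1)), (np.float64(0.21), np.int64(4)), (np.float64(0.215), np.int64(4)), (np.float64(0.22), np.int64(3)), (np.float64(0.225), np.int64(2)), (np.float64(0.23), np.int64(9)), (np.float64(0.235), np.int64(35)), (np.float64(0.24), np.int64(89))]
947
flapn [-0.1429299  -0.39726155 -0.90650665] 24.973026171986316 in tote 0.0015612790949260345 -0.422188654587629 y rng [0.18622627 0.23438586] [0.40460895 0.6770773 ]
```

Call:
{"name": "play_rows", "arguments": {
  "plan": [
    [[0, 0, -8], [36, 48, 20], 1],
    [[0, 0, -16], [72, 96, 30], 1],
    [[0, 0, -25], [108, 144, 30], 1],
    [[0, 0, -33], [144, 192, 30], 0.6],
    [[0, 0, -41.4], [180, 240, 30], 0.5]
  ]
}}

```text
time: 1.27
eef_pos: [0.3727, -0.2483, 0.2617]
tcp_rot: [0.985, -0.173, 0.001, 0.0]
force: [0.7, -0.6, 0.3]
gripper_width: 0.0517
```

Call:
{"name": "play_rows", "arguments": {
  "plan": [
    [[0, 0, 0], [36, 48, 0], 0.5],
    [[0, 0, 0], [72, 96, 0], 0.5],
    [[0, 0, 0], [108, 144, 0], 0.5],
    [[0, 0, 0], [144, 192, 0], 0.5],
    [[0, 0, 0], [170, 230, 0], 0.5]
  ]
}}

```text
time: 1.9
eef_pos: [0.5033, -0.1218, 0.2612]
tcp_rot: [0.991, -0.132, 0.002, -0.023]
force: [-1.3, 1.2, -0.6]
gripper_width: 0.0425
```

Run:
```python
from h import *
s=env.state();print({k:np.round(v,3) for k,v in s.items()})
p=snap('wrist','w1');W=cloud(p);np.save('w1.npy',W)
snap('scene','s1')
from scipy.spatial.transform import Rotation as R
print(R.from_quat(s['tcp_rot']).as_matrix().round(3))
```

```text
{'time': np.float64(1.9), 'qpos': array([-0.265,  0.238, -0.091,  1.244,  0.045,  3.141]), 'joint_vel': array([0.079, 0.17 , 0.222, 0.064, 0.044, 0.001]), 'tau': array([  0.235, -40.363,  25.364,  -0.116,   0.213,  -0.   ]), 'eef_pos': array([ 0.503, -0.122,  0.261]), 'tcp_rot': array([ 0.991, -0.132,  0.002, -0.023]), 'force': array([-1.315,  1.24 , -0.55 ]), 'wrist_torque': array([-0.049,  0.025, -0.001]), 'gripper_width': np.float64(0.043)}
[[ 0.965 -0.261  0.01 ]
 [-0.261 -0.964  0.044]
 [-0.002 -0.045 -0.999]]
```

View pics/w1.png

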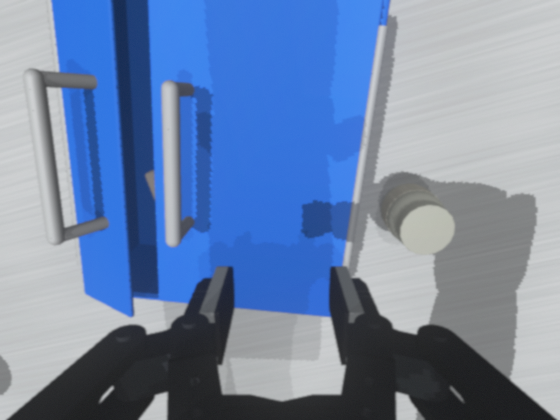

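Call:
{"name": "play_rows", "arguments": {
  "plan": [
    [[0, 0, 10], [12, 18, 0], 0.5],
    [[0, 0, 20], [24, 36, 0], 0.5],
    [[0, 0, 30], [36, 54, 0], 0.5],
    [[0, 0, 40], [50, 72, 0], 0.5],
    [[0, 0, 50], [50, 72, 0], 0.5]
  ]
}}

```text
time: 2.62
eef_pos: [0.5528, -0.05, 0.2612]
tcp_rot: [0.953, 0.302, -0.008, -0.021]
force: [-0.8, -0.3, -0.7]
gripper_width: 0.0424
```

Call:
{"name": "play_rows", "arguments": {
  "plan": [
    [[0, 0, 10], [0, 0, 0], 0.5],
    [[0, 0, 20], [0, 0, 0], 0.5],
    [[0, 0, 30], [0, 0, 0], 0.5],
    [[0, 0, 40], [0, 0, 0], 0.5],
    [[0, 0, 50], [0, 0, 0], 0.5]
  ]
}}

```text
time: 3.25
eef_pos: [0.5519, -0.0511, 0.2614]
tcp_rot: [0.737, 0.676, -0.016, -0.016]
force: [0.4, -0.5, -0.4]
gripper_width: 0.0427
```

Call:
{"name": "play_rows", "arguments": {
  "plan": [
    [[0, 0, 10], [0, 0, 0], 0.5],
    [[0, 0, 20], [0, 0, 0], 0.5],
    [[0, 0, 30], [0, 0, 0], 0.5],
    [[0, 0, 40], [0, 0, 0], 0.5],
    [[0, 0, 50], [0, 0, 0], 0.5]
  ]
}}

```text
time: 3.88
eef_pos: [0.5519, -0.0511, 0.2614]
tcp_rot: [0.382, 0.924, -0.022, -0.008]
force: [-0.5, -0.2, 0.9]
gripper_width: 0.0427
```

```bash
cat >> h.py <<'E'
from scipy.spatial.transform import Rotation as R
A=np.radians(-19.75);X=np.array([np.cos(A),np.sin(A)]);Y=np.array([-X[1],X[0]])
FH=np.r_[0.540*X+0.2425*Y,.110]; LH=np.r_[0.540*X+0.0025*Y,.110]
def flapbar(a): return FH+np.r_[(-42*np.cos(a)+45*np.sin(a))*Y,42*np.sin(a)+45*np.cos(a)]/1000
def lidbar(a): return LH+np.r_[(140*np.cos(a)-45*np.sin(a))*Y,140*np.sin(a)+45*np.cos(a)]/1000
def st():
    s=env.state();M=R.from_quat(s['tcp_rot']).as_matrix()
    want=np.array([[X[0],Y[0],0],[X[1],Y[1],0],[0,0,-1]]); want[:,0]*=-1
    print('t',s['time'],'tcp',s['eef_pos'].round(4),'q',s['qpos'].round(2),'F',s['force'].round(1),'w',s['gripper_width'])
    print('grasp',(s['eef_pos']-.019*M[:,2]).round(4),'turn to nominal',R.from_matrix(want@M.T).as_rotvec(degrees=True).round(1))
    return s
E
python3 - <<'E'
from h import *
st();print(flapbar(np.radians(25)),lidbar(0))
E
```

```text
t 3.875 tcp [ 0.5519 -0.0511  0.2614] q [-0.07  0.32  0.03  1.31 -0.04  0.71] F [-0.5 -0.2  0.9] w 0.042715978516231545
grasp [ 0.5525 -0.0505  0.2804] turn to nominal [ 2.3 -1.4 25.2]
[0.58374352 0.02783348 0.16853382] [ 0.55638818 -0.04835745  0.155     ]
```

Call:
{"name": "play_rows", "arguments": {
  "plan": [
    [[0.8, -0.5, 8.4], [12, 30, 0], 0.5],
    [[1.6, -1, 17], [22, 56, 0], 0.5],
    [[2.3, -1.4, 25.2], [32, 79, 0], 0.5],
    [[2.3, -1.4, 25.2], [32, 79, 0], 0.5],
    [[2.3, -1.4, 25.2], [32, 79, 0], 0.5]
  ]
}}

```text
time: 4.5
eef_pos: [0.5841, 0.0279, 0.2613]
tcp_rot: [0.175, 0.985, 0.0, 0.0]
force: [-0.1, -0.4, -0.6]
gripper_width: 0.0422
```

Run:
```python
from h import *
st();p=snap('wrist','w2');W=cloud(p);np.save('w2.npy',W)
hsv=cv2.cvtColor(p['image'],cv2.COLOR_RGB2HSV)
for lo,hi in((.165,.185),(.150,.164)):
    m=(hsv[...,1]<70)&(W[...,2]>lo)&(W[...,2]<hi); b=W[m]; print(lo,len(b))
    if len(b)>20:
        b2=b[:,:2];vx,vy,x0,y0=cv2.fitLine(b2.astype(np.float32),cv2.DIST_HUBER,0,.001,.001).ravel()
        print(np.degrees(np.arctan2(vy,vx)),'x',np.percentile(b2@X,[1,99]).round(4),'y',np.percentile(b2@Y,[5,50,95]).round(4),'z',np.percentile(b[:,2],[50,95]).round(4))
```

```text
t 4.5 tcp [0.5841 0.0279 0.2613] q [0.05 0.35 0.08 1.29 0.   0.4 ] F [-0.1 -0.4 -0.6] w 0.04222322349318516
grasp [0.5841 0.0279 0.2803] turn to nominal [-0.   0.   0.4]
0.165 2664
-19.60657 x [0.4766 0.5912] y [0.2197 0.2247 0.2299] z [0.1738 0.1754]
0.15 2668
-19.174118 x [0.4762 0.5911] y [0.1387 0.1445 0.2146] z [0.1593 0.161 ]
```

View pics/w2.png

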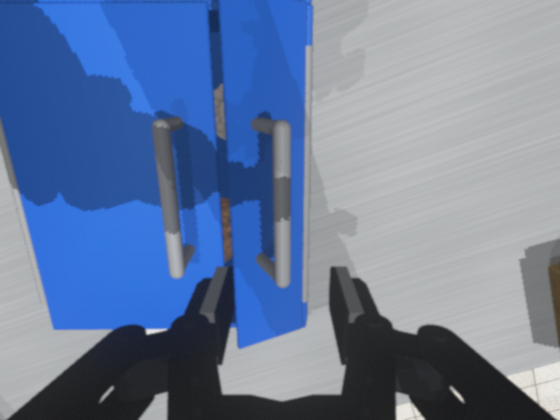

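Call:
{"name": "play_rows", "arguments": {
  "plan": [
    [[0, 0, 0], [-2, 3, -40], 0.5],
    [[0, 0, 0], [-2, 3, -80], 0.5],
    [[0, 0, 0], [-2, 3, -112], 0.5],
    [[0, 0, 0], [-2, 3, -112], 0.5],
    [[0, 0, 0], [-2, 3, -112], 0]
  ]
}}

```text
time: 5.18
eef_pos: [0.5834, 0.0317, 0.1506]
tcp_rot: [0.174, 0.985, 0.001, 0.001]
force: [0.0, 0.1, -0.2]
gripper_width: 0.0256
```

Call:
{"name": "play_rows", "arguments": {
  "plan": [
    [[0, 0, 0], [0, 0, 0], 0],
    [[0, 0, 0], [0, 0, 0], 0],
    [[0, 0, 0], [0, 0, 0], 0],
    [[0, 0, 0], [0, 0, 0], 0],
    [[0, 0, 0], [0, 0, 0], 0]
  ]
}}

```text
time: 5.8
eef_pos: [0.584, 0.0317, 0.1515]
tcp_rot: [0.174, 0.985, 0.0, 0.002]
force: [-0.3, -2.7, 6.7]
gripper_width: 0.0097
```

Run:
```python
from h import *
st();p=snap('scene','s3');im=p['image'][140:280,180:350,::-1];cv2.imwrite('pics/s3c.png',cv2.resize(im,None,fx=4,fy=4))
b0=flapbar(np.radians(26))
for d in range(26,113,7): print(d,((flapbar(np.radians(d))-b0)*1000).round(0))
```

```text
t 5.8 tcp [0.584  0.0317 0.1515] q [ 0.05  0.4  -0.14  1.02 -0.    0.4 ] F [-0.3 -2.7  6.7] w 0.009653912130837671
grasp [0.5839 0.0317 0.1705] turn to nominal [0.  0.3 0.2]
26 [0. 0. 0.]
33 [2. 7. 2.]
40 [ 5. 14.  3.]
47 [ 8. 21.  3.]
54 [10. 28.  2.]
61 [13. 35. -0.]
68 [15. 41. -3.]
75 [17. 48. -7.]
82 [ 19.  53. -11.]
89 [ 21.  59. -16.]
96 [ 23.  63. -22.]
103 [ 24.  67. -28.]
110 [ 25.  70. -35.]
```

View pics/s3c.png

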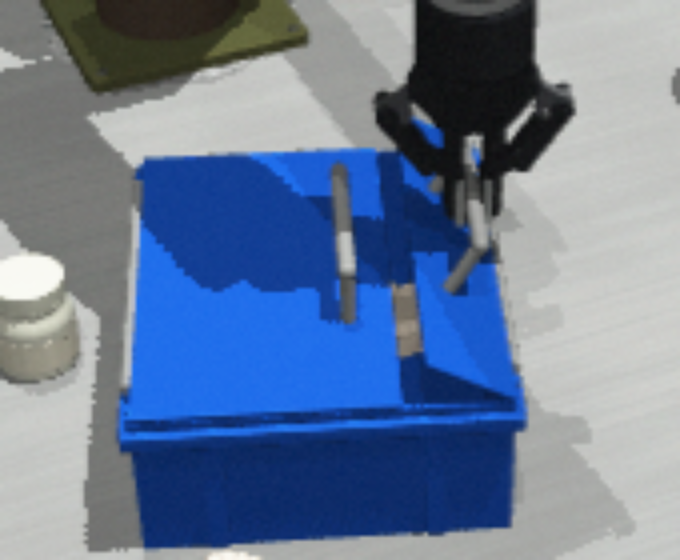

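Run:
```python
from h import *
def tcp(a,th): return flapbar(np.radians(a))+.019*np.r_[-np.sin(np.radians(th))*Y,-np.cos(np.radians(th))]
As=np.linspace(26,108,16);T=np.linspace(0,25,16)
for k in range(3):
    for i in range(1,6):
        j=5*k+i;t=T[j]-T[5*k]
        print(round(As[j]),(-t*np.r_[X,0]).round(1),((tcp(As[j],T[j])-tcp(As[5*k],T[5*k]))*1000).round(1))
```

```text
31 [-1.6  0.6 -0. ] [1.7 4.8 1.5]
37 [-3.1  1.1 -0. ] [3.5 9.8 2.4]
42 [-4.7  1.7 -0. ] [ 5.3 14.8  2.8]
48 [-6.3  2.3 -0. ] [ 7.1 19.8  2.6]
53 [-7.8  2.8 -0. ] [ 8.9 24.7  1.9]
59 [-1.6  0.6 -0. ] [ 1.7  4.9 -1.2]
64 [-3.1  1.1 -0. ] [ 3.4  9.6 -3. ]
70 [-4.7  1.7 -0. ] [ 5.1 14.1 -5.3]
75 [-6.3  2.3 -0. ] [ 6.6 18.4 -8. ]
81 [-7.8  2.8 -0. ] [  8.1  22.5 -11.2]
86 [-1.6  0.6 -0. ] [ 1.3  3.7 -3.6]
92 [-3.1  1.1 -0. ] [ 2.5  7.1 -7.7]
97 [-4.7  1.7 -0. ] [  3.6  10.  -12.1]
103 [-6.3  2.3 -0. ] [  4.5  12.6 -16.8]
108 [-7.8  2.8 -0. ] [  5.3  14.7 -21.7]
```

Call:
{"name": "play_rows", "arguments": {
  "plan": [
    [[-1.6, 0.6, 0], [1.7, 4.8, 1.5], 0],
    [[-3.1, 1.1, 0], [3.5, 9.8, 2.4], 0],
    [[-4.7, 1.7, 0], [5.3, 14.8, 2.8], 0],
    [[-6.3, 2.3, 0], [7.1, 19.8, 2.6], 0],
    [[-7.8, 2.8, 0], [8.9, 24.7, 1.9], 0]
  ]
}}

```text
time: 6.48
eef_pos: [0.5923, 0.0548, 0.1532]
tcp_rot: [0.173, 0.982, -0.074, -0.01]
force: [-0.6, -2.0, 14.6]
gripper_width: 0.01
```

Run:
```python
from h import *
st()
```

```text
t 6.475 tcp [0.5923 0.0548 0.1532] q [ 0.16  0.47 -0.04  1.14 -0.13  0.52] F [-0.6 -2.  14.6] w 0.0099667474885088
grasp [0.5932 0.0575 0.172 ] turn to nominal [ 8.2 -2.6  0.2]
```

Call:
{"name": "play_rows", "arguments": {
  "plan": "[[[-1.6, 0.6, 0], [1.7, 4.9, 1], [0][0]], [[-3.1, 1.1, 0], [3.4, 9.6, -1], 0], [[-4.7, 1.7, 0], [5.1, 14.1, -3], 0], [[-6.3, 2.3, 0], [6.6, 18.4, -6], 0], [[-7.8, 2.8, 0], [8.1, 22.5, -9], 0]]"
}}

```text
play_rows: Invalid argument: plan='[[[-1.6, 0.6, 0], [1.7, 4.9, 1], [0][0]], [[-3.1, 1.1, 0], [3.4, 9.6, -1], 0], [[-4.7, 1.7, 0], [5.1, 14.1, -3], 0], [[-6.3, 2.3, 0], [6.6, 18.4, -6], 0], [[-7.8, 2.8, 0], [8.1, 22.5, -9], 0]]' is not valid JSON
```

Call:
{"name": "play_rows", "arguments": {
  "plan": [
    [[-1.6, 0.6, 0], [1.7, 4.9, 1], 0],
    [[-3.1, 1.1, 0], [3.4, 9.6, -1], 0],
    [[-4.7, 1.7, 0], [5.1, 14.1, -3], 0],
    [[-6.3, 2.3, 0], [6.6, 18.4, -6], 0],
    [[-7.8, 2.8, 0], [8.1, 22.5, -9], 0]
  ]
}}

```text
time: 7.1
eef_pos: [0.6004, 0.0778, 0.1431]
tcp_rot: [0.172, 0.974, -0.144, -0.023]
force: [1.4, -8.7, 0.3]
gripper_width: 0.0097
```

Run:
```python
from h import *
st();print(flapbar(np.radians(81)))
p=snap('scene','s4');im=p['image'][140:280,180:350,::-1];cv2.imwrite('pics/s4c.png',cv2.resize(im,None,fx=4,fy=4))
```

```text
t 7.1 tcp [0.6004 0.0778 0.1431] q [ 0.26  0.56  0.07  1.25 -0.24  0.63] F [ 1.4 -8.7  0.3] w 0.009664771799635204
grasp [0.6022 0.083  0.1613] turn to nominal [15.9 -5.4  0.2]
[0.60297869 0.08140788 0.15852246]
```

View pics/s4c.png

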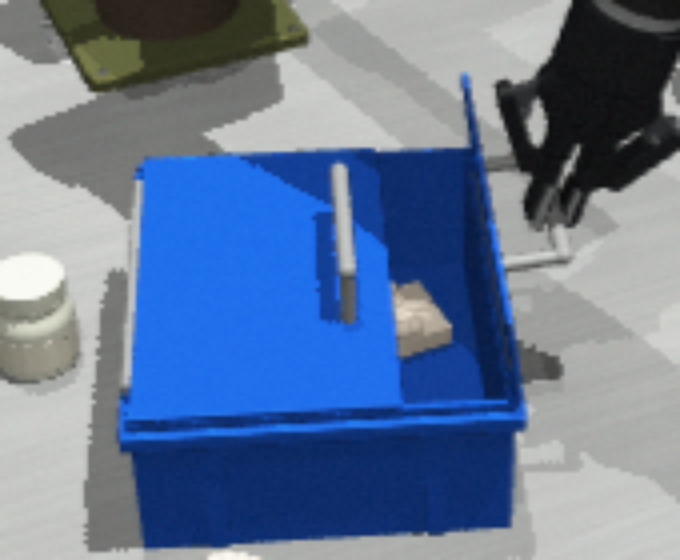

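Call:
{"name": "play_rows", "arguments": {
  "plan": [
    [[-2.5, 0.9, 0], [1, 3, -4], 0],
    [[-5, 1.8, 0], [2, 6, -8.5], 0],
    [[-7.5, 2.7, 0], [2.8, 8, -13.5], 0],
    [[-9.9, 3.6, 0], [3.5, 10, -19], 0],
    [[-9.9, 3.6, 0], [4, 11.5, -24], 0]
  ]
}}

```text
time: 7.78
eef_pos: [0.6056, 0.0921, 0.1185]
tcp_rot: [0.168, 0.958, -0.231, -0.038]
force: [5.3, -1.7, 1.1]
gripper_width: 0.0099
```

Run:
```python
from h import *
s=st();M=R.from_quat(s['tcp_rot']).as_matrix();g=s['eef_pos']-.019*M[:,2]-FH
print('a',np.degrees(np.arctan2(g[:2]@Y,g[2])+np.arctan2(42,45)),np.hypot(g[:2]@Y,g[2]))
p=snap('scene','s5');im=p['image'][140:280,180:350,::-1];cv2.imwrite('pics/s5c.png',cv2.resize(im,None,fx=4,fy=4))
```

```text
t 7.775 tcp [0.6056 0.0921 0.1185] q [ 0.34  0.69  0.19  1.37 -0.36  0.74] F [ 5.3 -1.7  1.1] w 0.009914452115245312
grasp [0.6084 0.1003 0.1355] turn to nominal [25.6 -8.9  0.1]
a 109.12555729449502 0.06283501410378114
```

View pics/s5c.png

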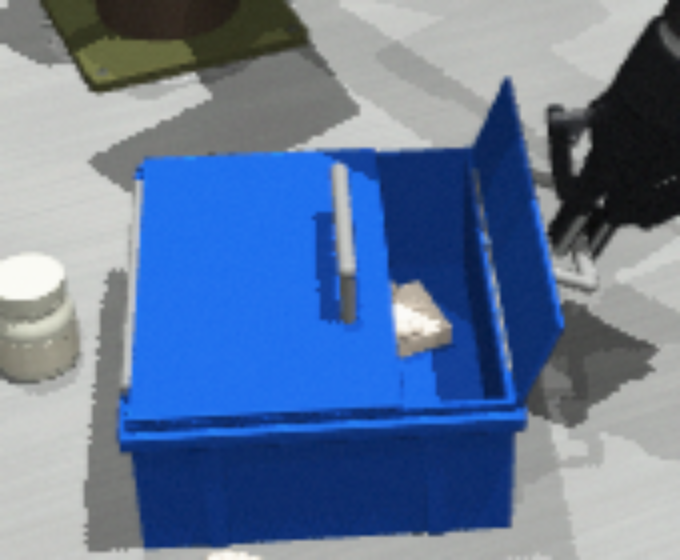

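Call:
{"name": "play_rows", "arguments": {
  "plan": [
    [[0, 0, 0], [0, 0, 0], 0.3],
    [[0, 0, 0], [0, 0, 0], 0.3],
    [[0, 0, 0], [0, 0, 0], 0.3],
    [[0, 0, 0], [3, 8, 18], 0.3],
    [[0, 0, 0], [6, 18, 36], 0.3]
  ]
}}

```text
time: 8.45
eef_pos: [0.6092, 0.1088, 0.1545]
tcp_rot: [0.169, 0.957, -0.231, -0.04]
force: [1.7, 0.3, -0.2]
gripper_width: 0.0258
```

Call:
{"name": "play_rows", "arguments": {
  "plan": [
    [[0, 0, 0], [3, 8, 20], 0.3],
    [[0, 0, 0], [8, 20, 50], 0.3],
    [[8, -2.9, 0], [8, 20, 80], 0.4],
    [[16, -5.8, 0], [0, -10, 100], 0.5],
    [[24, -8.6, 0], [-15, -50, 110], 0.5]
  ]
}}

```text
time: 9.07
eef_pos: [0.5958, 0.0592, 0.2661]
tcp_rot: [0.172, 0.985, -0.011, 0.0]
force: [0.6, -0.7, -0.3]
gripper_width: 0.0424
```

Run:
```python
from h import *
s=st()
p=snap('scene','s6');im=p['image'][140:280,180:350,::-1];cv2.imwrite('pics/s6c.png',cv2.resize(im,None,fx=4,fy=4))
W=cloud(p);hsv=cv2.cvtColor(p['image'],cv2.COLOR_RGB2HSV)
q=W[(hsv[...,0]>100)&(hsv[...,0]<130)&(hsv[...,1]>150)&(W[...,2]>.125)&(W[...,2]<.19)&(W[...,0]>.35)&(W[...,0]<.8)&(W[...,1]>-.06)&(W[...,1]<.2)]
print(len(q));c=np.median(q,0);n=np.linalg.svd(q-c,full_matrices=False)[2][2];print(c,n,np.degrees(np.arctan2(n[2],n[:2]@Y)))
```

```text
t 9.075 tcp [0.5958 0.0592 0.2661] q [ 0.11  0.38  0.13  1.33 -0.02  0.46] F [ 0.6 -0.7 -0.3] w 0.04244479637168966
grasp [0.5959 0.0596 0.2851] turn to nominal [ 1.2 -0.2  0.1]
737
[0.61416726 0.05430001 0.15046053] [ 0.30302879  0.85115475 -0.42861305] -25.37965225801875
```

View pics/s6c.png

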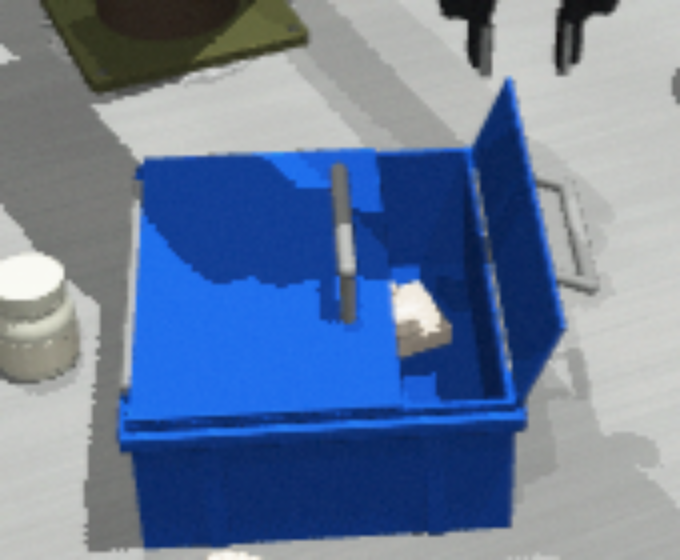

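Call:
{"name": "play_rows", "arguments": {
  "plan": [
    [[0, 0, 0], [-14, -35, 0], 0.5],
    [[0, 0, 0], [-28, -70, 0], 0.5],
    [[1.2, -0.2, 0], [-43, -106, 0], 0.5],
    [[1.2, -0.2, 0], [-43, -106, -20], 0.5],
    [[1.2, -0.2, 0], [-43, -106, -40], 0.5]
  ]
}}

```text
time: 9.75
eef_pos: [0.5512, -0.0478, 0.2241]
tcp_rot: [0.174, 0.985, -0.003, -0.002]
force: [-0.3, -0.0, 0.0]
gripper_width: 0.0425
```

Run:
```python
from h import *
s=st()
p=snap('wrist','w7');W=cloud(p)
hsv=cv2.cvtColor(p['image'],cv2.COLOR_RGB2HSV)
m=(hsv[...,1]<80)&(W[...,2]>.148)&(W[...,2]<.17)&(abs(W[...,1]+.046)<.05); b=W[m][:,:2]
print(len(b),'x',np.percentile(b@X,[1,99]).round(4),'y',np.percentile(b@Y,[5,50,95]).round(4),'z',np.percentile(W[m][:,2],[50,95]).round(4))
g=s['eef_pos'][:2];print(g@X,g@Y)
```

```text
t 9.75 tcp [ 0.5512 -0.0478  0.2241] q [-0.08  0.32 -0.08  1.18 -0.    0.27] F [-0.3 -0.   0. ] w 0.04247981314502053
grasp [ 0.5513 -0.0477  0.2431] turn to nominal [ 0.3 -0.3  0.3]
3075 x [0.4761 0.5911] y [0.1373 0.1422 0.1472] z [0.1594 0.1608]
0.5349127005605663 0.14129851122378537
```

View pics/w7.png

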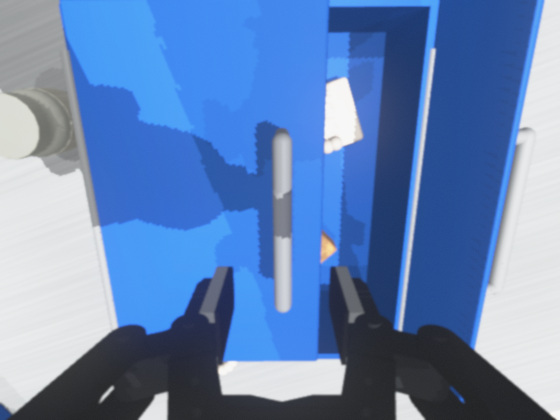

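Call:
{"name": "play_rows", "arguments": {
  "plan": [
    [[0, 0, 0], [0, 1, -45], 0.5],
    [[0, 0, 0], [0, 1, -87], 0.5],
    [[0, 0, 0], [0, 1, -87], 0.5],
    [[0, 0, 0], [0, 1, -87], 0],
    [[0, 0, 0], [0, 1, -87], 0]
  ]
}}

```text
time: 10.42
eef_pos: [0.5525, -0.0481, 0.1392]
tcp_rot: [0.173, 0.985, -0.005, -0.001]
force: [-1.3, -5.3, 0.0]
gripper_width: 0.0101
```

Call:
{"name": "play_rows", "arguments": {
  "plan": [
    [[0, 0, 0], [0, 0, 0], 0],
    [[0, 0, 0], [0, 0, 0], 0],
    [[0, 0, 0], [0, 0, 0], 0],
    [[0, 0, 0], [0, 0, 0], 0],
    [[0, 0, 0], [0, 0, 0], 0]
  ]
}}

```text
time: 11.05
eef_pos: [0.5525, -0.0481, 0.1393]
tcp_rot: [0.174, 0.985, -0.005, -0.001]
force: [-0.9, -5.3, 0.1]
gripper_width: 0.0101
```

Run:
```python
from h import *
s=st();print(lidbar(0))
def tcp(a,th): return lidbar(np.radians(a))+.019*np.r_[np.sin(np.radians(th))*Y,-np.cos(np.radians(th))]
As=np.linspace(0,60,21);T=np.linspace(0,20,21)
for k in range(4):
    for i in range(1,6):
        j=5*k+i;t=T[j]-T[5*k]
        print(round(As[j]),(t*np.r_[X,0]).round(1),((tcp(As[j],T[j])-tcp(As[5*k],T[5*k]))*1000).round(1))
```

```text
t 11.05 tcp [ 0.5525 -0.0481  0.1393] q [-0.08  0.37 -0.23  0.98 -0.01  0.27] F [-0.9 -5.3  0.1] w 0.010109228612930413
grasp [ 0.5526 -0.0479  0.1583] turn to nominal [ 0.5 -0.2  0.2]
[ 0.55638818 -0.04835745  0.155     ]
3 [ 0.9 -0.3  0. ] [-0.7 -2.1  7.3]
6 [ 1.9 -0.7  0. ] [-1.6 -4.5 14.4]
9 [ 2.8 -1.   0. ] [-2.6 -7.3 21.4]
12 [ 3.8 -1.4  0. ] [ -3.7 -10.4  28.2]
15 [ 4.7 -1.7  0. ] [ -5.  -13.9  34.8]
18 [ 0.9 -0.3  0. ] [-1.4 -3.8  6.4]
21 [ 1.9 -0.7  0. ] [-2.8 -7.9 12.6]
24 [ 2.8 -1.   0. ] [ -4.4 -12.2  18.5]
27 [ 3.8 -1.4  0. ] [ -6.1 -16.9  24.1]
30 [ 4.7 -1.7  0. ] [ -7.8 -21.8  29.5]
33 [ 0.9 -0.3  0. ] [-1.9 -5.2  5.1]
36 [ 1.9 -0.7  0. ] [ -3.8 -10.6   9.9]
39 [ 2.8 -1.   0. ] [ -5.8 -16.3  14.3]
42 [ 3.8 -1.4  0. ] [ -7.9 -22.1  18.4]
45 [ 4.7 -1.7  0. ] [-10.1 -28.2  22.2]
48 [ 0.9 -0.3  0. ] [-2.2 -6.2  3.4]
51 [ 1.9 -0.7  0. ] [ -4.5 -12.6   6.5]
54 [ 2.8 -1.   0. ] [ -6.9 -19.1   9.2]
57 [ 3.8 -1.4  0. ] [ -9.3 -25.8  11.5]
60 [ 4.7 -1.7  0. ] [-11.7 -32.5  13.4]
```

Gripped. Raise along the arc.

Call:
{"name": "play_rows", "arguments": {
  "plan": [
    [[0.9, -0.3, 0], [-0.7, -2.1, 7.3], 0],
    [[1.9, -0.7, 0], [-1.6, -4.5, 14.4], 0],
    [[2.8, -1, 0], [-2.6, -7.3, 21.4], 0],
    [[3.8, -1.4, 0], [-3.7, -10.4, 28.2], 0],
    [[4.7, -1.7, 0], [-5, -13.9, 34.8], 0]
  ]
}}

```text
time: 11.68
eef_pos: [0.5478, -0.061, 0.173]
tcp_rot: [0.173, 0.984, 0.04, 0.006]
force: [2.9, -5.2, -8.5]
gripper_width: 0.01
```

Call:
{"name": "play_rows", "arguments": {
  "plan": [
    [[0.9, -0.3, 0], [-1.4, -3.8, 6.4], 0],
    [[1.9, -0.7, 0], [-2.8, -7.9, 12.6], 0],
    [[2.8, -1, 0], [-4.4, -12.2, 18.5], 0],
    [[3.8, -1.4, 0], [-6.1, -16.9, 24.1], 0],
    [[4.7, -1.7, 0], [-7.8, -21.8, 29.5], 0]
  ]
}}

```text
time: 12.3
eef_pos: [0.5403, -0.0818, 0.2028]
tcp_rot: [0.172, 0.981, 0.084, 0.014]
force: [6.1, -1.7, -5.5]
gripper_width: 0.0098
```

```bash
cat >> h.py <<'E'
def lidang(s):
    M=R.from_quat(s['tcp_rot']).as_matrix();g=s['eef_pos']-.019*M[:,2]-LH
    print('lid a',np.degrees(np.arctan2(g[2],g[:2]@Y)-np.arctan2(45,140)),'r',np.hypot(g[:2]@Y,g[2]))
E
python3 - <<'E'
from h import *
s=st();lidang(s)
p=snap('scene','s8');im=p['image'][140:280,180:350,::-1];cv2.imwrite('pics/s8c.png',cv2.resize(im,None,fx=4,fy=4))
E
```

```text
t 12.3 tcp [ 0.5403 -0.0818  0.2028] q [-0.25  0.3  -0.18  1.08  0.17  0.1 ] F [ 6.1 -1.7 -5.5] w 0.009791371710173575
grasp [ 0.5393 -0.0849  0.2216] turn to nominal [-9.2  3.3  0.1]
lid a 30.345071479479326 r 0.14972047152742124
```

View pics/s8c.png

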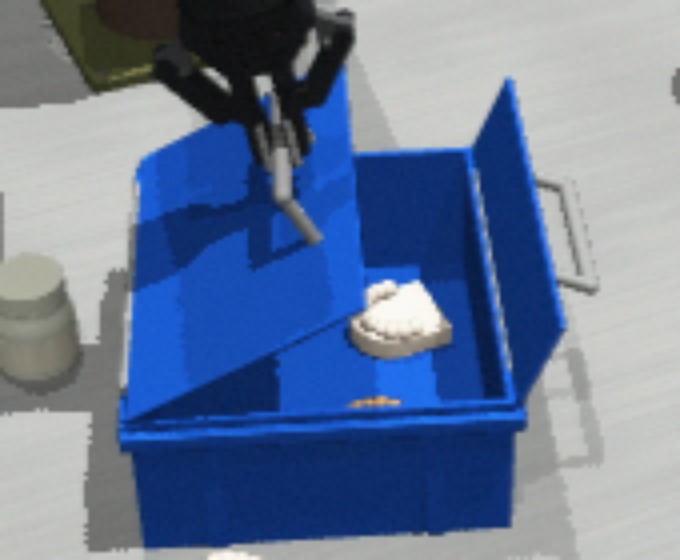

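The lid follows the fingers (bar at crop 280,180) and the flap stays back. I continue the arc.

Call:
{"name": "play_rows", "arguments": {
  "plan": [
    [[0.9, -0.3, 0], [-1.9, -5.2, 5.1], 0],
    [[1.9, -0.7, 0], [-3.8, -10.6, 9.9], 0],
    [[2.8, -1, 0], [-5.8, -16.3, 14.3], 0],
    [[3.8, -1.4, 0], [-7.9, -22.1, 18.4], 0],
    [[4.7, -1.7, 0], [-10.1, -28.2, 22.2], 0]
  ]
}}

```text
time: 12.98
eef_pos: [0.5308, -0.1085, 0.2258]
tcp_rot: [0.171, 0.977, 0.128, 0.022]
force: [5.1, 3.0, -0.1]
gripper_width: 0.01
```

Call:
{"name": "play_rows", "arguments": {
  "plan": [
    [[0.9, -0.3, 0], [-2.2, -6.2, 3.4], 0],
    [[1.9, -0.7, 0], [-4.5, -12.6, 6.5], 0],
    [[2.8, -1, 0], [-6.9, -19.1, 9.2], 0],
    [[3.8, -1.4, 0], [-9.3, -25.8, 11.5], 0],
    [[4.7, -1.7, 0], [-11.7, -32.5, 13.4], 0]
  ]
}}

```text
time: 13.6
eef_pos: [0.5196, -0.1399, 0.241]
tcp_rot: [0.169, 0.97, 0.172, 0.031]
force: [5.5, 5.1, 7.5]
gripper_width: 0.0096
```

Call:
{"name": "play_rows", "arguments": {
  "plan": [
    [[0, 0, 0], [0, 0, 0], 0],
    [[0, 0, 0], [0, 0, 0], 0],
    [[0, 0, 0], [0, 0, 0], 0],
    [[0, 0, 0], [0, 0, 0], 0],
    [[0, 0, 0], [0, 0, 0], 0]
  ]
}}

```text
time: 14.22
eef_pos: [0.5196, -0.14, 0.2411]
tcp_rot: [0.169, 0.97, 0.172, 0.031]
force: [4.9, 4.3, 8.3]
gripper_width: 0.0097
```

```bash
cat > chk.py <<'E'
from h import *
import sys
s=st();lidang(s)
p=snap('scene',sys.argv[1]);im=p['image'][120:300,160:350,::-1];cv2.imwrite(f'pics/{sys.argv[1]}c.png',cv2.resize(im,None,fx=3,fy=3))
W=cloud(p);hsv=cv2.cvtColor(p['image'],cv2.COLOR_RGB2HSV)
T=(W[...,:2]@Y);Tx=W[...,:2]@X
bl=(hsv[...,0]>100)&(hsv[...,0]<130)&(hsv[...,1]>150)&(Tx>.42)&(Tx<.67)
for nm,m in (('lid',bl&(W[...,2]>.13)&(W[...,2]<.25)&(T>-.02)&(T<.15)),('flap',bl&(W[...,2]>.125)&(W[...,2]<.175)&(T>.22)&(T<.32))):
    q=W[m];print(nm,len(q))
    # line fit in (y,z)
    yz=np.c_[T[m],q[:,2]].astype(np.float32)
    vx,vz,y0,z0=cv2.fitLine(yz,cv2.DIST_HUBER,0,.001,.001).ravel();print(np.degrees(np.arctan2(vz,vx)),y0,z0)
E
python3 chk.py s9
```

```text
t 14.225 tcp [ 0.5196 -0.14    0.2411] q [-0.47  0.3  -0.11  1.21  0.35 -0.13] F [4.9 4.3 8.3] w 0.009702646346538479
grasp [ 0.5173 -0.1461  0.2589] turn to nominal [-18.9   6.9   0. ]
lid a 59.03276520543991 r 0.15290500057832265
lid 1317
56.955196 0.04838232 0.19151288
flap 658
66.92979 0.2562232 0.14590544
```

View pics/s9c.png

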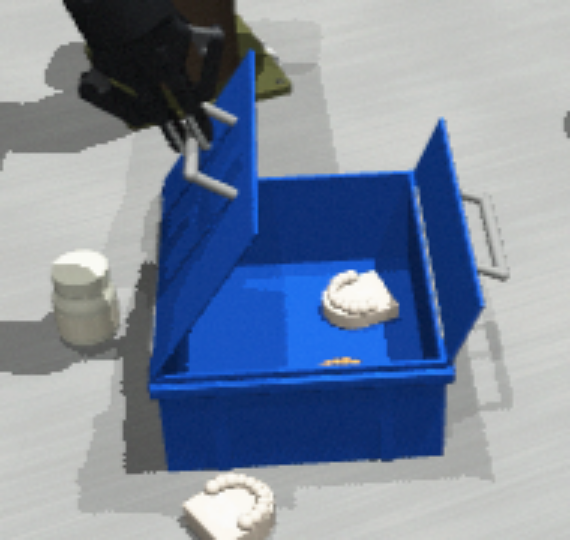

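Call:
{"name": "play_rows", "arguments": {
  "plan": [
    [[0, 0, 0], [-0.4, -1.2, 0.5], 0],
    [[0, 0, 0], [-0.8, -2.4, 1], 0],
    [[0, 0, 0], [-1.2, -3.4, 1.5], 0],
    [[0, 0, 0], [-1.2, -3.4, 1.5], 0],
    [[0, 0, 0], [-1.2, -3.4, 1.5], 0]
  ]
}}

```text
time: 14.9
eef_pos: [0.5183, -0.1434, 0.242]
tcp_rot: [0.169, 0.97, 0.172, 0.031]
force: [5.0, 4.5, 6.2]
gripper_width: 0.0098
```

Call:
{"name": "play_rows", "arguments": {
  "plan": [
    [[0, 0, 0], [0, 0, 0], 0],
    [[0, 0, 0], [0, 0, 0], 0],
    [[0, 0, 0], [0, 0, 0], 0],
    [[0, 0, 0], [0, 0, 0], 0],
    [[0, 0, 0], [0, 0, 0], 0]
  ]
}}

```text
time: 15.52
eef_pos: [0.5183, -0.1434, 0.242]
tcp_rot: [0.169, 0.97, 0.172, 0.031]
force: [4.9, 4.5, 5.1]
gripper_width: 0.0093
```

```bash
python3 chk.py s10
python3 - <<'E'
from h import *
a=cv2.imread('pics/scene0.png').astype(int);b=cv2.imread('pics/s10.png').astype(int)
p=snap('side','side10')
s=cv2.imread('pics/side10.png')
cv2.imwrite('pics/cmp.png',np.abs(a-b).clip(0,255).astype(np.uint8))
E
```

```text
t 15.525 tcp [ 0.5183 -0.1434  0.242 ] q [-0.47  0.3  -0.11  1.21  0.35 -0.14] F [4.9 4.5 5.1] w 0.009345911332769552
grasp [ 0.5161 -0.1495  0.2599] turn to nominal [-18.9   6.9   0. ]
lid a 60.429067301098485 r 0.15307798401335504
lid 1220
58.391624 0.045941003 0.19206256
flap 652
67.082634 0.25956059 0.1533222
```

View pics/cmp.png

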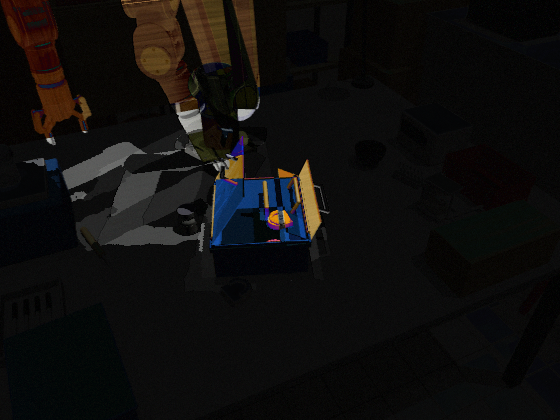

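View pics/s10.png

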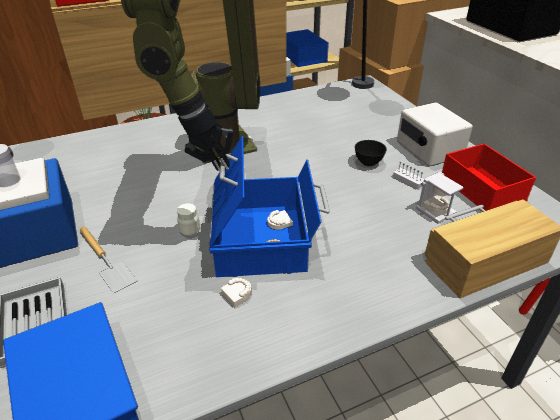

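Run:
```python
from h import *
s=st();print(env.close_job());st()
```

```text
t 15.625 tcp [ 0.5184 -0.1434  0.242 ] q [-0.47  0.3  -0.11  1.21  0.35 -0.14] F [5.1 4.4 4.8] w 0.009515931182364247
grasp [ 0.5161 -0.1495  0.2599] turn to nominal [-18.9   6.9   0. ]
the job is handed in; nothing more can be done
None
the job is handed in; nothing more can be done
```

The narrow flap is folded back past upright, and the fingers are holding the wide lid at about 60 degrees. I handed the job in at 15.6 s; no verdict was reported.

**Flap:** I gripped its bar and swung it over while the lid stayed closed. It now stands at about 1.9–1.97 rad: 109° from the grip position just before release, about 113° from the depth images.

**Lid:** The two final readings are 60.4° from the grip position and 58.4° from the depth images. They disagree by 2°, but both are inside 54–66°. The arm is still, the grip is closed on the bar, and the tool feels about 8 N.

**Where the checks disagreed:** The grip point lies 153 mm from the hinge instead of the nominal 147 mm, so the bar probably sits a few millimetres nearer the fingertips. The first turn of the gripper ran the last joint to its limit, and I corrected it with a half turn before touching anything.

**Other things:** Comparing the first and last scene pictures by eye, the jar, the cast on the bench, bowl, spatula, articulator and bur stand had not visibly moved. The casts in the tote were mostly hidden at the start, so I could not compare them with their first positions, but the arm never reached inside the tote.

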